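Span-calibrate the bench load cell

TASK

Calibrate the bench load cell: hang the brass reference weight by its loop handle on the load cell's hook and let go of it. Then take the orange-handled stylus, reach with its steel tip through the port with the green collar on the indicator box and press the recessed button there all the way down, and finish while still holding it down with the stylus gripped in the hand. Do not press the green-collar button before the weight hangs there, never press the button in the black-collar port, and leave the solenoid, tape and screwdriver where they are.

Things in the scene. Friction and masses are not known exactly. Their poses are not given: they have to be found in the camera images.
- weight_tab (a point): Centre of the blue upright grip tab on top of the brass reference weight (0.40 kg, give or take 15 percent; loose, starts standing upright on the bench). The tab is 22 mm along its own x, 12 mm along its own y, 34 mm high (top 17 mm above this point); pinch it across its y. Own z is up. 102 mm above the weight's underside. Half a turn about z gives the same shape.
- weight_bar (a point): Middle of the loop handle's crossbar, 18 mm straight below weight_tab: a round steel bar 7 mm thick running along its own y; the tab starts just above it. The loop below the bar is open along x: 33 mm wide between its two uprights, 49 mm high from the brass body's top to the bar's underside. The brass body below is 50 mm in diameter and 31 mm high, its underside 84 mm below this point.
- weight: The brass reference weight with loop handle and tab, 119 mm high in all; origin at the centre of its underside, axes as weight_tab.
- stand: Load-cell stand, fixed: dark base plate 130 x 110 x 12 mm, grey column 30 x 34 mm up to 208 mm (small bolt head to 211 mm) and an aluminium beam 26 mm wide with its top at 203 mm, running from the column along the stand's own -x to a steel J hook at its end (the beam ends 74 mm ahead of the column axis, a steel nut there 80 mm ahead). Origin under the column on the bench; own z up; the hook points along own -x (roughly towards the robot).
- hook_saddle (a point): Where the middle of the crossbar lies when it hangs in the hook: 119 mm from the column axis along the stand's -x, 185.5 mm above the bench. Hook bar 8 mm thick, its upper side 3.5 mm below this point. Axes as the stand: the hanging crossbar runs along this y. The hook's upturned tip rises at 18 to 22 mm ahead (-x); the loop goes over that tip and down into the saddle.
- hook_tip (a point): Top of the hook's upturned tip, 22 mm ahead (-x) of the saddle and 22.5 mm higher than hook_saddle; 208 mm above the bench. The weight's crossbar must pass above it.
- indicator: Indicator box, fixed, white and grey, 110 (x) x 160 (y) x 46 mm high, black display with a green window at its far (+x) side (top 49 mm high), two ports in its top at its near (-x) side. Origin at the centre of its underside, z up.
- span_port (a point): Centre of the mouth of the green-collar port, 48 mm above the bench: a round hole straight down, 17 mm in diameter in the cover. The green button in it (13 mm in diameter) has its top 17 mm below this point and goes down 4 mm more when pressed; it takes about 1 N to start and 4 N to be fully down, spring return. At own x -25 mm, y +36 mm of the indicator.
- zero_port (a point): Mouth of the black-collar port beside it, same shape, white button; not to be pressed. At own x -25 mm, y -36 mm of the indicator.
- span_button (a joint): Travel of the button in the green-collar port: 0 up, 0.004 m fully down.
- zero_button (a joint): Travel of the button in the black-collar port: 0 up, 0.004 m fully down.
- stylus_grip (a point): A point on the axis of the stylus's orange round handle, 10 mm above its middle and 25 mm below its top: handle 16 mm in diameter, 70 mm long. Own z points from the tip to the handle end. The stylus is loose and starts upright in its block, its handle resting on the block's top.
- stylus_tip (a point): Tip of the stylus, 91 mm from stylus_grip: steel rod 7 mm in diameter with a rounded end, reaching 46 mm out of the handle; stylus 116 mm long in all, 35 g.
- stylus: The stylus; origin at its tip, z from tip to handle.
- holder: Dark steel block, fixed, 60 x 60 x 50 mm, with a hole 10 mm in diameter in the middle of its top, in which the stylus stands (lift it at least 50 mm to clear). Origin at the centre of its underside.
- solenoid: Bystander: loose solenoid, 63 x 50 x 34 mm, black and grey; origin under its middle. To be left alone.
- tape: Bystander: loose roll of black tape, 55 mm across, 19 mm high; origin under its middle. To be left alone.
- screwdriver: Bystander: loose screwdriver with black handle, 175 x 29 x 28 mm, lying along its own x; origin on its underside. To be left alone.
Not all that is in view belongs to the job. Of the things that look like the weight, the smaller one is meant.

How it is judged:
By the outcome, as a careful person would: the job done as asked, in the order asked, and still so for the second after the job is handed in, while the arm keeps its last pose, push and grip.
It also fails if it takes over 51 s, if anything falls off the work surface, if the arm or the gripper's body presses on something with over 40 N, if the wrist force passes 120 N, or if a joint passes its speed limit or range.

ROBOT

A 6-joint arm with a two-finger parallel gripper is mounted at the origin on a cart in front of the work surface, level with it; the furniture and walls round the work are solid. World frame = base frame: x ahead of the robot, y to its left, z up, the work surface at z = 0. Lengths are in m, angles in rad, forces in N, time in s.
With the tool pointing down it reaches from about 0.425 to 0.95 m from the base axis. Payload 3.5 kg.
Tool frame: the origin (TCP) lies at the very end of the fingers, on their centre line; the grasp point (between the pads) lies ctrl.tcp_to_grasp behind it (ctrl.tcp_to_grasp is the distance from the TCP to the grasp point, in m); z points along the fingers, y is the line along which they close (so a half turn about z gives the same grasp; the last joint's range is limited). The gripper opens to 85 mm and grips with 20 to 120 N. Pads are 22 mm wide; open, the fingers measure 114 mm over their backs; the gripper's body (76 mm by 85 mm) begins 54 mm behind the grasp point. The pads swing forward as they close: fully open they stand 13 mm farther back than shut.
Start: joints at [-1.457, 0.286, 1.577, -0, 1.279, -0.15], TCP at [0.176, -0.652, 0.231] pointing down, gripper open.
Joint ranges: [-2.77, 2.77], [-0.9, 2.22], [0.21, 2.48], [-1.53, 4.67], [0.24, 2.81], [-2.84, 2.84]. Speed limits (rad/s): [2.79, 2.79, 3.14, 3.14, 3.14, 3.14].

INTERFACE

Orientations are given as a unit quaternion [x, y, z, w].
In Python, from plant import ctrl gives the robot as it stands.
- The arm moves only by the shell command python3 -m inch 'ROWS' [FORCE]. ROWS is JSON, a list of rows, each an object with "slide": the shift along the tool's x, y, z in cm, a list of three; "turn": the turn about the tool's z in rad; "grip": the finger opening in cm, from 0 to 8.54. A call has 1 to 20 rows; each row is the pose to reach, as a shift and turn from the pose commanded when the call began, along the tool's axes at that moment; what a row does not reach only later rows make up. A row lasts 1/10 s, in which the tool goes at most 50 mm and 8.59 degrees, less where a joint would pass 70% of its speed; a pose out of reach is approached as far as the arm can. A call with a gripper value outside its range is refused whole. The fingers move at their own pace and stop on an object; FORCE is the grip in N (left out, the last holds). Time passes only in rows, so rows that repeat a pose let the fingers close. It gives the time, the measured TCP pose, the force, the opening and the grip force at its end, in the units of the state.
- ctrl.get_state(): the state, without advancing time (a new reading comes with each control period).
- ctrl.read_camera(name): name is "scene" or "top" or "wrist"; returns (picture, depth): 384x512x3 uint8, red, green, blue; 384x512 float32, m along the optical axis (not along the pixel's ray), 0 where there is no reading.
- ctrl.camera_info(name): a dict with "K" (3x3 intrinsics, pixels), "D" ([k1, k2, p1, p2, k3] as OpenCV has them; the pictures are not rectified), "camera_from_world" (4x4, takes a point from world to camera coordinates); the wrist camera has in their place "T_tool_cam" (4x4, takes a point from camera to tool coordinates, whose origin is the TCP and whose axes are the flange's). Camera axes: x right, y down, z forward; pixel columns grow to the right and rows downward; lengths in m; the calibration is good to about 2 mm. A picture is of the moment at which its call begins: read the wrist's pose just before it. camera_info takes no time and is no camera call.
- ctrl.sign_off(): hands the job in; it is judged then, once.
The state is a dict: "time": time; "qpos": joint angles; "dq": joint speeds; "joint_efforts": joint torques, N m; "eef_pos": TCP position; "tcp_rot": TCP orientation; "contact_force": force on the tool from outside, world axes, zero at the start; "wrist_torque": the same for the moment, N m; "opening": opening from 0.0 (shut) to 1.0 (fully open); "finger_force": force on a finger pad.
Only numpy, scipy, OpenCV 4.12 (cv2) and the standard library are available. Lean on these libraries where they do the work, as an engineer would, in place of code of your own. Each camera call takes 0.05 s, during which the arm holds its last target. There are 200 camera calls.

## Working session

There is one attempt and no reset: what is moved stays moved. The work goes in short steps, Python scripts to look and compute and a shell command to move; the robot and the scene stay as the last step left them, time stands still between calls to the robot, and variables do not carry over. Pictures are saved under pics/ and viewed, at most 10 in all, crops included, and the job is handed in when it is done.

```bash
mkdir -p pics; ls; cat > h.py <<'E'
import numpy as np, cv2
from plant import ctrl
from scipy.spatial.transform import Rotation as R
def world(name):
    i=ctrl.camera_info(name); K=np.array(i["K"]);D=np.array(i["D"])
    if name=="wrist":
        s=ctrl.get_state(); T=np.eye(4);T[:3,:3]=R.from_quat(s["tcp_rot"]).as_matrix();T[:3,3]=s["eef_pos"]
        W=T@np.array(i["T_tool_cam"])
    else: W=np.linalg.inv(np.array(i["camera_from_world"]))
    return K,D,W
def rays(c,px):
    K,D,W=c; n=cv2.undistortPoints(np.array(px,float).reshape(-1,1,2),K,D).reshape(-1,2)
    return W[:3,3],(W[:3,:3]@np.c_[n,np.ones(len(n))].T).T
def onplane(c,px,z):
    o,d=rays(c,px); return o+d*((z-o[2])/d[:,2])[:,None]
def withdepth(c,px,dep):
    o,d=rays(c,px); return o+d*np.array([dep[int(v),int(u)] for u,v in px])[:,None]
def tri(c1,p1,c2,p2):
    o1,d1=rays(c1,[p1]);o2,d2=rays(c2,[p2]);d1=d1[0];d2=d2[0]
    t=np.linalg.lstsq(np.c_[d1,-d2],o2-o1,rcond=None)[0]
    a=o1+t[0]*d1;b=o2+t[1]*d2; return (a+b)/2,np.linalg.norm(a-b)
def grab(name,tag):
    c=world(name); im,dp=ctrl.read_camera(name)
    cv2.imwrite(f"pics/{tag}.png",im[:,:,::-1]); np.savez(f"{tag}.npz",K=c[0],D=c[1],W=c[2],im=im,dp=dp); return c,im,dp
def load(tag):
    z=np.load(f"{tag}.npz"); return (z["K"],z["D"],z["W"]),z["im"],z["dp"]
E
python3 - <<'E'
from h import *
for n in("scene","top"):
    c,im,dp=grab(n,n+"0"); print(n,c[2].round(3).tolist(),c[0][0,0],(dp>0).mean())
s=ctrl.get_state();print(s["time"],s["tcp_rot"],ctrl.tcp_to_grasp,s["opening"])
print(ctrl.camera_info("wrist")["T_tool_cam"])
E
```

```text
pics
scene [[-0.74, -0.449, 0.5, -0.088], [-0.672, 0.487, -0.557, 0.644], [0.006, -0.749, -0.662, 0.992], [0.0, 0.0, 0.0, 1.0]] 485.02584072477504 0.996063232421875
top [[-0.017, -0.994, 0.109, 0.4], [-1.0, 0.017, -0.002, -0.078], [-0.0, -0.109, -0.994, 1.49], [0.0, 0.0, 0.0, 1.0]] 397.59595987062875 0.9959818522135416
0.1 [ 9.91310358e-01  1.31539388e-01  4.04144443e-06 -1.07862600e-03] 0.0187 1.0001726014336136
[[-1.36783247e-03 -9.53014518e-01 -3.02921538e-01  7.86275845e-02]
 [ 9.99998892e-01 -1.12548784e-03 -9.74591340e-04  3.63456899e-04]
 [ 5.87865188e-04 -3.02922536e-01  9.53015001e-01 -1.41319865e-01]
 [ 0.00000000e+00  0.00000000e+00  0.00000000e+00  1.00000000e+00]]
```

View pics/scene0.png

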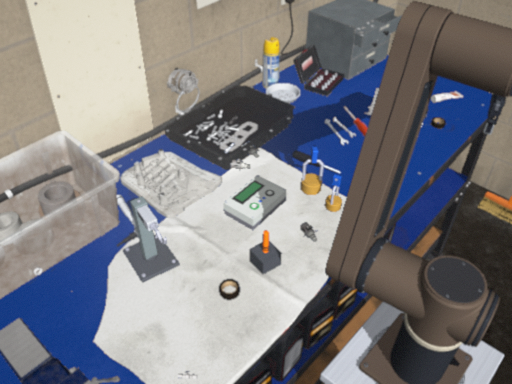

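View pics/top0.png

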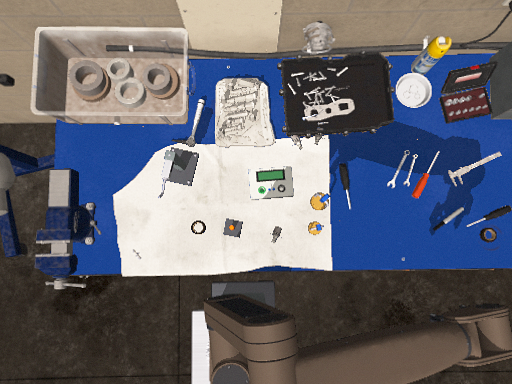

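The scene picture shows two brass weights with blue tabs, a larger one at scene (312,178) / top (319,201) and a smaller one at scene (334,195) / top (315,228). The smaller one fits the text. The stylus is at scene (266,243) / top (232,228), the indicator at top (270,183) with its green port around (262,190), and the stand at top (180,165) with its hook at about (162,195). Next I'll measure these and make an enlarged crop.

```bash
python3 - <<'E'
from h import *
cs,ims,ds=load("scene0"); ct,imt,dt=load("top0")
a=cv2.resize(ims[130:290,110:360],None,fx=3.2,fy=3.2,interpolation=cv2.INTER_CUBIC)[:,:800]
cv2.imwrite("pics/c1.png",a[:600,:,::-1])
b=cv2.resize(imt[140:250,145:345],None,fx=4,fy=4,interpolation=cv2.INTER_CUBIC)
cv2.imwrite("pics/c2.png",b[:,:,::-1])
def blobs(c,im,dp,lo,hi,box,name):
    h=cv2.cvtColor(im,cv2.COLOR_RGB2HSV); m=cv2.inRange(h,lo,hi)
    n,l,st,ce=cv2.connectedComponentsWithStats(m)
    for i in range(1,n):
        u,v=ce[i]
        if st[i,4]>5 and box[0]<u<box[1] and box[2]<v<box[3]:
            p=withdepth(c,np.argwhere(l==i)[:,::-1],dp)
            print(name,ce[i].round(1),st[i].tolist(),np.median(p,0).round(3),p[:,2].max().round(3),p[:,2].min().round(3))
for nm,c,im,dp,bx in(("scene",cs,ims,ds,(110,360,130,290)),("top",ct,imt,dt,(145,331,140,250))):
    blobs(c,im,dp,(100,120,90),(125,255,255),bx,nm+" blue")
    blobs(c,im,dp,(5,190,150),(14,255,255),bx,nm+" orange")
    blobs(c,im,dp,(14,100,90),(25,255,255),bx,nm+" brass")
    blobs(c,im,dp,(40,90,40),(90,255,255),bx,nm+" green")
E
```

```text
scene blue [166.7 155.3] [112, 135, 115, 40, 1168] [ 1.05  -0.153  0.   ] 0.992 -0.006
scene blue [312.4 169. ] [306, 164, 14, 11, 98] [ 0.598 -0.396 -0.001] 0.004 -0.01
scene blue [124.6 192. ] [116, 181, 21, 21, 189] [0.954 0.088 0.   ] 0.992 -0.005
scene blue [157.1 214.5] [149, 206, 16, 16, 65] [ 0.8    0.083 -0.001] 0.005 -0.004
scene orange [264.8 245.6] [263, 234, 5, 19, 46] [0.445 0.014 0.072] 0.121 0.052
scene brass [311.  184.2] [302, 174, 19, 21, 320] [ 0.533 -0.297  0.037] 0.992 0.0
scene brass [333.5 203.4] [326, 195, 16, 17, 179] [ 0.435 -0.282  0.027] 0.037 0.002
scene brass [265.8 239.3] [264, 232, 4, 15, 49] [0.444 0.012 0.097] 0.992 0.074
scene green [248.  191.3] [236, 183, 25, 18, 184] [ 0.638 -0.131  0.049] 0.992 0.044
scene green [255.4 207.2] [252, 205, 7, 4, 8] [ 0.578 -0.096  0.048] 0.051 0.045
top blue [145.7 149.7] [51, 57, 245, 218, 12887] [0.78  0.431 0.   ] 1.49 -0.745
top blue [318.4 227. ] [317, 224, 4, 6, 20] [ 0.442 -0.295  0.119] 0.125 0.103
top brass [321.2 193.9] [319, 193, 5, 3, 9] [ 0.564 -0.323  0.041] 0.115 0.032
top brass [316.9 203.1] [310, 196, 16, 14, 144] [ 0.532 -0.305  0.039] 1.49 0.008
top brass [313.1 228.2] [308, 222, 13, 13, 84] [ 0.44  -0.289  0.03 ] 1.49 0.011
top brass [193.3 229.2] [193, 227, 2, 5, 6] [0.444 0.151 0.022] 0.024 0.016
top brass [231.4 227.4] [230, 226, 4, 4, 13] [0.447 0.005 0.119] 0.124 0.09
top green [270.  175.1] [258, 170, 25, 11, 211] [ 0.637 -0.135  0.05 ] 1.49 0.039
top green [261.6 190.3] [258, 187, 8, 7, 28] [ 0.582 -0.105  0.048] 0.052 0.021
```

View pics/c1.png

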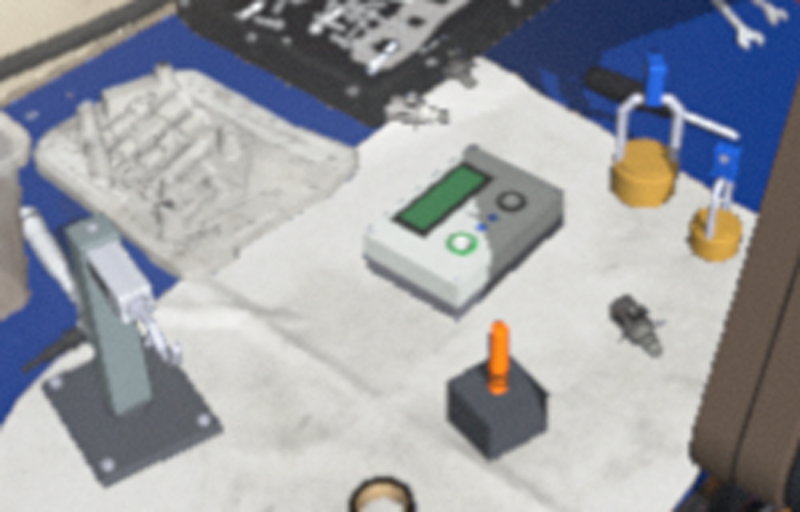

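View pics/c2.png

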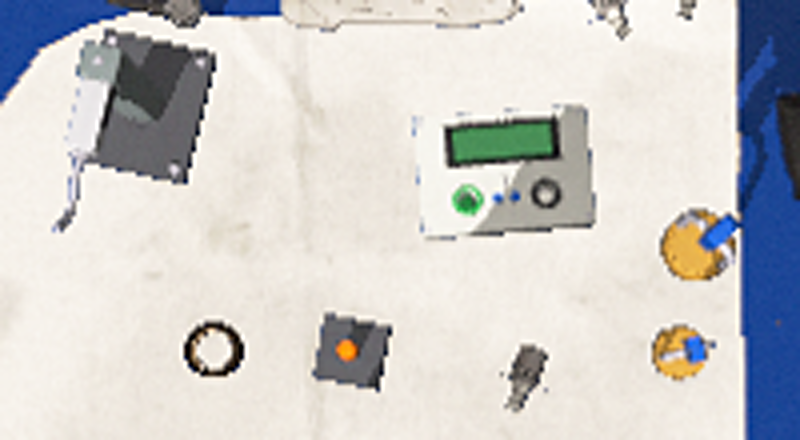

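The crop confirms it: the smaller weight is at c1 (718,205) / c2 (682,350), world about (0.44,-0.29), and the big one is behind it at c1 (645,130). The tape and solenoid lie clear of the weight. Next I'll move the wrist camera over the small weight.

```bash
python3 -m inch '[{"slide":[9,-7,0]},{"slide":[18,-14,0]},{"slide":[35,-28,0]},{"slide":[35,-28,0]},{"slide":[35,-28,0]},{"slide":[35,-28,0]},{"slide":[35,-28,0]},{"slide":[35,-28,0]},{"slide":[35,-28,0]},{"slide":[35,-28,0]},{"slide":[35,-28,0]},{"slide":[35,-28,0]},{"slide":[35,-28,0]}]' && python3 - <<'E'
from h import *
c,im,dp=grab("wrist","w1")
h=cv2.cvtColor(im,cv2.COLOR_RGB2HSV); m=cv2.inRange(h,(100,120,90),(125,255,255))
n,l,st,ce=cv2.connectedComponentsWithStats(m)
for i in range(1,n):
    if st[i,4]>60:
        p=withdepth(c,np.argwhere(l==i)[:,::-1],dp); print(ce[i],st[i],np.median(p,0).round(4),p[:,2].max())
s=ctrl.get_state();print(s["time"],s["eef_pos"],s["tcp_rot"])
E
```

```text
$[0]: bad value
```

```bash
python3 -m inch '[{"slide":[9,-7,0],"turn":0,"grip":8.5},{"slide":[18,-14,0],"turn":0,"grip":8.5},{"slide":[35,-28,0],"turn":0,"grip":8.5},{"slide":[35,-28,0],"turn":0,"grip":8.5},{"slide":[35,-28,0],"turn":0,"grip":8.5},{"slide":[35,-28,0],"turn":0,"grip":8.5},{"slide":[35,-28,0],"turn":0,"grip":8.5},{"slide":[35,-28,0],"turn":0,"grip":8.5},{"slide":[35,-28,0],"turn":0,"grip":8.5},{"slide":[35,-28,0],"turn":0,"grip":8.5},{"slide":[35,-28,0],"turn":0,"grip":8.5},{"slide":[35,-28,0],"turn":0,"grip":8.5},{"slide":[35,-28,0],"turn":0,"grip":8.5}]' 30 && python3 - <<'E'
from h import *
c,im,dp=grab("wrist","w1")
h=cv2.cvtColor(im,cv2.COLOR_RGB2HSV); m=cv2.inRange(h,(100,120,90),(125,255,255))
n,l,st,ce=cv2.connectedComponentsWithStats(m)
for i in range(1,n):
    if st[i,4]>60:
        p=withdepth(c,np.argwhere(l==i)[:,::-1],dp); print(ce[i],st[i],np.median(p,0).round(4),p[:,2].max())
s=ctrl.get_state();print(s["time"],s["eef_pos"],s["tcp_rot"])
E
```

```text
time: 1.4
eef_pos: [0.4402, -0.2912, 0.2311]
tcp_rot: [0.991, 0.13, -0.0, -0.0]
contact_force: [-0.3, 0.8, -0.5]
opening: 0.992
finger_force: 0.0
[418.9809471  160.74631173] [  283     0   229   321 52328] [ 0.4781 -0.4678 -0.0017] 0.3724176273338071
[269.14962594 179.64588529] [263 164  14  32 401] [ 0.4478 -0.2945  0.1175] 0.3724176273338071
[139.3368336  239.85945073] [  56  223  188   47 1238] [ 0.2957 -0.1601 -0.0015] 0.3724176273338071
1.45 [ 0.44014651 -0.29123855  0.23114417] [ 9.91468129e-01  1.30349211e-01 -1.53182075e-04 -9.56986250e-05]
```

View pics/w1.png

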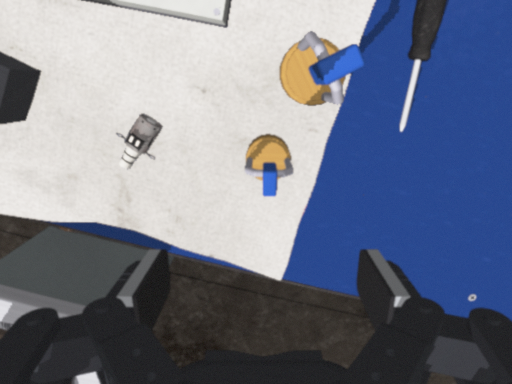

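The wrist picture shows the small weight at (268,165), with its tab top near (270,180), long side along the tool's x and the bar along the tool's y. The big weight is at (320,72) and the solenoid at (140,138). The present finger direction already suits the tab, so I'll work out its position from both views.

```bash
cat > tab.py <<'E'
from h import *
import sys
def tab(tag,lo=(100,120,90),hi=(125,255,255),near=None,z0=.113):
    c,im,dp=load(tag); m=cv2.inRange(cv2.cvtColor(im,cv2.COLOR_RGB2HSV),lo,hi)
    px=np.argwhere(m>0)[:,::-1]; p=withdepth(c,px,dp)
    k=(np.hypot(*(p[:,:2]-near).T)<.035)&(p[:,2]>z0)&(p[:,2]<.14)
    q=px[k]; print(tag,"n",k.sum(),"z",np.percentile(p[k,2],[5,50,95]).round(4),"px",q.mean(0))
    w=onplane(c,q,.119)[:,:2]; r=cv2.minAreaRect((w*1000).astype(np.float32))
    print(" plane.119 mean",w.mean(0).round(4),"rect mm",np.round(r,1) if 0 else r)
    return c,q.mean(0)
if __name__=="__main__":
    a=tab("w1",near=(.445,-.293)); b=tab("top0",near=(.445,-.293))
    print("tri",tri(*a,*b))
    s=ctrl.get_state(); M=R.from_quat(s["tcp_rot"]).as_matrix(); print(M.round(3).tolist())
E
python3 tab.py
```

```text
w1 n 333 z [0.116  0.1177 0.1189] px [269.17417417 182.23123123]
 plane.119 mean [ 0.4459 -0.2948] rect mm ((445.620849609375, -295.1124267578125), (20.958799362182617, 10.402486801147461), 14.910066604614258)
top0 n 18 z [0.114  0.1197 0.1223] px [318.61111111 226.77777778]
 plane.119 mean [ 0.4429 -0.2956] rect mm ((443.8648681640625, -295.29693603515625), (10.296360969543457, 17.209495544433594), 88.01507568359375)
tri (array([ 0.44331511, -0.2963054 ,  0.11033612]), np.float64(0.0014361565402531793))
[[0.966, 0.258, -0.0], [0.258, -0.966, 0.0], [-0.0, -0.0, -1.0]]
```

```bash
python3 -m inch '[{"slide":[0.4,0.5,3],"turn":0,"grip":5},{"slide":[0.4,0.5,7],"turn":0,"grip":5},{"slide":[0.4,0.5,11],"turn":0,"grip":5},{"slide":[0.4,0.5,14.2],"turn":0,"grip":5},{"slide":[0.4,0.5,14.2],"turn":0,"grip":5},{"slide":[0.4,0.5,14.2],"turn":0,"grip":5},{"slide":[0.4,0.5,14.2],"turn":0,"grip":5}]' && python3 -m inch '[{"slide":[0,0,0],"turn":0,"grip":0.8},{"slide":[0,0,0],"turn":0,"grip":0.8},{"slide":[0,0,0],"turn":0,"grip":0.8},{"slide":[0,0,0],"turn":0,"grip":0.8},{"slide":[0,0,0],"turn":0,"grip":0.8},{"slide":[0,0,0],"turn":0,"grip":0.8},{"slide":[0,0,0],"turn":0,"grip":0.8},{"slide":[0,0,0],"turn":0,"grip":0.8}]' 60
```

```text
time: 2.15
eef_pos: [0.4472, -0.2956, 0.0918]
tcp_rot: [0.991, 0.131, 0.001, 0.002]
contact_force: [0.0, -0.0, -0.0]
opening: 0.585
finger_force: 0.0
time: 2.95
eef_pos: [0.447, -0.2948, 0.0908]
tcp_rot: [0.991, 0.132, 0.001, 0.001]
contact_force: [0.5, -1.5, 5.0]
opening: 0.124
finger_force: 60.4
```

```bash
python3 -m inch '[{"slide":[0,0,-2],"turn":0,"grip":0.8},{"slide":[0,0,-5],"turn":0,"grip":0.8},{"slide":[0,0,-9],"turn":0,"grip":0.8},{"slide":[0,0,-13],"turn":0,"grip":0.8},{"slide":[0,0,-17],"turn":0,"grip":0.8},{"slide":[0,0,-17],"turn":0,"grip":0.8},{"slide":[0,0,-17],"turn":0,"grip":0.8},{"slide":[0,0,-17],"turn":0,"grip":0.8}]' ; python3 - <<'E'
from h import *
for t in("top0","scene0"):
    c,im,dp=load(t)
    v,u=np.mgrid[0:384,0:512]; px=np.c_[u.ravel(),v.ravel()]; p=withdepth(c,px,dp)
    k=(p[:,0]>.5)&(p[:,0]<.85)&(p[:,1]>.02)&(p[:,1]<.35)
    for lo,hi in((.195,.222),(.16,.195),(.006,.02)):
        kk=k&(p[:,2]>lo)&(p[:,2]<hi); q=p[kk]
        r=cv2.minAreaRect((q[:,:2]*1000).astype(np.float32)); print(t,lo,kk.sum(),q.mean(0).round(3),np.array(r[0]).round(1),np.array(r[1]).round(1),round(r[2],1))
    # column top grey-green
    kk=k&(p[:,2]>.16); 
    if t=="top0":
        for a,b in zip(px[kk],p[kk]): 
            if b[0]<.63: print(a,b.round(3))
E
```

```text
time: 3.75
eef_pos: [0.4447, -0.2925, 0.2556]
tcp_rot: [0.991, 0.132, -0.002, -0.003]
contact_force: [0.4, 0.3, -3.8]
opening: 0.127
finger_force: 59.1
top0 0.195 272 [0.652 0.206 0.205] [622.1 214.6] [ 33.7 158.8] 75.5
top0 0.16 397 [0.783 0.238 0.183] [698.7 240.7] [290.6 201.1] 3.5
top0 0.006 1547 [0.695 0.154 0.011] [675.  184.9] [329.3 349.4] 89.9
[162 172] [0.627 0.223 0.208]
[163 172] [0.629 0.222 0.199]
[164 172] [0.629 0.219 0.197]
[165 172] [0.629 0.215 0.199]
[166 172] [0.627 0.21  0.208]
[167 172] [0.627 0.208 0.204]
[168 172] [0.628 0.205 0.202]
[169 172] [0.628 0.202 0.199]
[170 172] [0.63  0.201 0.19 ]
[162 173] [0.624 0.224 0.205]
[163 173] [0.624 0.221 0.204]
[164 173] [0.624 0.217 0.205]
[165 173] [0.625 0.215 0.201]
[166 173] [0.624 0.211 0.205]
[167 173] [0.624 0.207 0.206]
[168 173] [0.625 0.205 0.2  ]
[169 173] [0.625 0.202 0.201]
[170 173] [0.627 0.202 0.186]
[161 174] [0.621 0.227 0.204]
[162 174] [0.622 0.226 0.197]
[163 174] [0.621 0.221 0.204]
[164 174] [0.622 0.219 0.199]
[165 174] [0.622 0.215 0.2  ]
[166 174] [0.621 0.211 0.202]
[167 174] [0.622 0.208 0.
[... 2332 characters left out ...]
0.231 0.184]
[162 193] [0.561 0.228 0.186]
[163 193] [0.562 0.226 0.18 ]
[160 194] [0.558 0.234 0.186]
[161 194] [0.557 0.231 0.187]
[162 194] [0.558 0.229 0.18 ]
[159 195] [0.552 0.234 0.202]
[160 195] [0.552 0.23  0.205]
[161 195] [0.554 0.23  0.19 ]
[162 195] [0.554 0.228 0.186]
[158 196] [0.548 0.235 0.21 ]
[159 196] [0.549 0.232 0.207]
[160 196] [0.549 0.229 0.207]
[161 196] [0.55  0.228 0.197]
[158 197] [0.545 0.236 0.206]
[159 197] [0.546 0.233 0.205]
[160 197] [0.545 0.229 0.205]
scene0 0.195 419 [0.649 0.213 0.204] [622.4 222.3] [ 34.5 162.5] 73.1
scene0 0.16 717 [0.773 0.247 0.181] [695.7 245.9] [301.1 197.9] 2.1
scene0 0.006 1861 [0.71  0.173 0.012] [679.7 181. ] [344.9 325.3] 0.8
```

```bash
python3 -m inch '[{"slide":[1,-2,0],"turn":0,"grip":0.8},{"slide":[2.7,-5.5,0],"turn":0,"grip":0.8},{"slide":[4.3,-9,0],"turn":0,"grip":0.8},{"slide":[6,-12.5,0],"turn":0,"grip":0.8},{"slide":[7.7,-16,0],"turn":0.05,"grip":0.8},{"slide":[9.3,-19.5,0],"turn":0.1,"grip":0.8},{"slide":[11,-23,0],"turn":0.15,"grip":0.8},{"slide":[12.5,-26.5,0],"turn":0.2,"grip":0.8},{"slide":[13.3,-30,0],"turn":0.25,"grip":0.8},{"slide":[14,-33.5,0],"turn":0.3,"grip":0.8},{"slide":[14.5,-37,0],"turn":0.35,"grip":0.8},{"slide":[15,-40.5,0],"turn":0.4,"grip":0.8},{"slide":[15.4,-44,0],"turn":0.45,"grip":0.8},{"slide":[15.7,-47,0],"turn":0.5,"grip":0.8},{"slide":[16,-50,0],"turn":0.52,"grip":0.8},{"slide":[16.1,-52,0],"turn":0.52,"grip":0.8},{"slide":[16.1,-52,0],"turn":0.52,"grip":0.8},{"slide":[16.1,-52,0],"turn":0.52,"grip":0.8},{"slide":[16.1,-52,0],"turn":0.52,"grip":0.8},{"slide":[16.1,-52,0],"turn":0.52,"grip":0.8}]' && python3 - <<'E'
from h import *
c,im,dp=grab("wrist","w2")
E
```

```text
time: 5.75
eef_pos: [0.4659, 0.2493, 0.2586]
tcp_rot: [0.992, -0.128, -0.001, 0.0]
contact_force: [0.1, 0.2, -3.3]
opening: 0.124
finger_force: 59.2
```

View pics/w2.png

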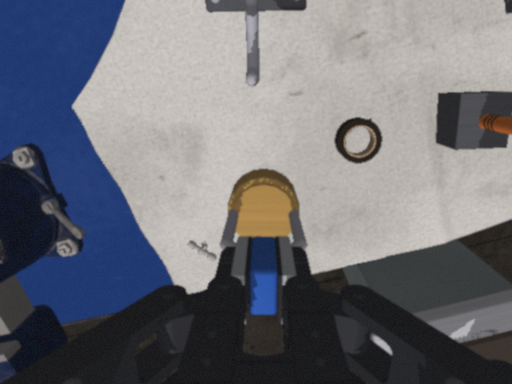

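The picture shows the hook shaft running from (252,12) to its tip at (252,80), almost in line with the tool's x. The weight hangs straight in the fingers with the tab at (263,275).

```bash
cat > hook.py <<'E'
from h import *
def hook(tag):
    c,im,dp=load(tag); s=ctrl.get_state(); M=R.from_quat(s["tcp_rot"]).as_matrix(); e=np.array(s["eef_pos"])
    v,u=np.mgrid[0:384,0:512]; px=np.c_[u.ravel(),v.ravel()]; p=withdepth(c,px,dp)
    k=(p[:,2]>.165)&(p[:,2]<.215)&(p[:,0]>.52)&(p[:,0]<.72)&(px[:,1]<200)&(np.abs(p[:,1]-.23)<.05)
    px=px[k];p=p[k]; t=(p-e)@M
    for r in range(0,px[:,1].max()+1,6):
        q=px[:,1]==r
        if q.any(): print(r,px[q,0].min(),px[q,0].max(),"tool x,y",t[q].mean(0)[:2].round(4),"z",p[q,2].mean().round(4),"w",np.ptp(t[q,1]).round(4))
    b=px[:,1]>px[:,1].max()-14; w=px[b].mean(0); P=onplane(c,[w],.208)[0]; print("tip px",w,"z med",np.median(p[b,2]),"plane.208",P.round(4),"tool",((P-e)@M).round(4))
    return c,im,dp,e,M,px,p
if __name__=="__main__":
    c,im,dp,e,M,px,p=hook("w2")
    m=cv2.inRange(cv2.cvtColor(im,cv2.COLOR_RGB2HSV),(100,120,90),(125,255,255))
    q=np.argwhere(m>0)[:,::-1]; q=q[(abs(q[:,0]-262)<25)&(q[:,1]>235)&(q[:,1]<330)]; w=withdepth(c,q,dp)
    print("tab tool med",np.median((w-e)@M,0),len(q))
    ct,it,dt=load("top0"); print("tri tip w/ top",tri(c,(252,80),ct,(159,196)))
E
python3 hook.py
```

```text
0 244 257 tool x,y [ 0.1262 -0.0074] z 0.1919 w 0.0075
6 245 257 tool x,y [ 0.1232 -0.0072] z 0.191 w 0.0069
12 245 258 tool x,y [ 0.1205 -0.007 ] z 0.1885 w 0.0076
18 245 258 tool x,y [ 0.1177 -0.0071] z 0.186 w 0.0078
24 246 258 tool x,y [ 0.1147 -0.0069] z 0.1839 w 0.0073
30 246 258 tool x,y [ 0.1118 -0.007 ] z 0.1811 w 0.0074
36 246 258 tool x,y [ 0.1085 -0.0071] z 0.1799 w 0.0074
42 247 258 tool x,y [ 0.105  -0.0068] z 0.1801 w 0.0069
48 247 259 tool x,y [ 0.1015 -0.0065] z 0.1797 w 0.0075
54 247 259 tool x,y [ 0.0979 -0.0065] z 0.1809 w 0.0075
60 247 259 tool x,y [ 0.094  -0.0064] z 0.1849 w 0.0074
66 247 259 tool x,y [ 0.0903 -0.0064] z 0.1891 w 0.0073
72 246 259 tool x,y [ 0.0864 -0.0063] z 0.2012 w 0.0078
78 246 259 tool x,y [ 0.0829 -0.0062] z 0.2058 w 0.0073
84 248 256 tool x,y [ 0.0797 -0.0066] z 0.2047 w 0.0046
tip px [252.3373494   78.53614458] z med 0.20534456132390783 plane.208 [0.5475 0.2343 0.208 ] tool [ 0.0826 -0.0062  0.0508]
tab tool med [-0.00149435 -0.00040058 -0.02647672] 1174
tri tip w/ top (array([0.54815152, 0.23435945, 0.20059172]), np.float64(0.002562657302114487))
```

```bash
python3 -m inch '[{"slide":[1,-0.1,0],"turn":0,"grip":0.8},{"slide":[3,-0.4,0],"turn":0,"grip":0.8},{"slide":[5,-0.6,0],"turn":0,"grip":0.8},{"slide":[7,-0.6,0],"turn":0,"grip":0.8},{"slide":[9,-0.6,0],"turn":0,"grip":0.8},{"slide":[10.2,-0.6,0],"turn":0,"grip":0.8},{"slide":[10.6,-0.6,0],"turn":0,"grip":0.8},{"slide":[10.6,-0.6,0],"turn":0,"grip":0.8},{"slide":[10.6,-0.6,0],"turn":0,"grip":0.8},{"slide":[10.6,-0.6,1.5],"turn":0,"grip":0.8},{"slide":[10.6,-0.6,3],"turn":0,"grip":0.8},{"slide":[10.6,-0.6,4],"turn":0,"grip":0.8},{"slide":[10.6,-0.6,5],"turn":0,"grip":0.8},{"slide":[10.6,-0.6,5.5],"turn":0,"grip":0.8},{"slide":[10.6,-0.6,5.5],"turn":0,"grip":0.8},{"slide":[10.6,-0.6,5.5],"turn":0,"grip":0.8}]' && python3 - <<'E'
from h import *
grab("wrist","w3");grab("scene","s3")
im=cv2.imread("pics/s3.png")[170:300,90:200]; w=cv2.imread("pics/w3.png")
a=cv2.resize(im,None,fx=2.95,fy=2.95,interpolation=cv2.INTER_CUBIC)
cv2.imwrite("pics/m3.png",np.hstack([w[:383,130:400],a[:383]]))
E
```

```text
time: 7.4
eef_pos: [0.5719, 0.229, 0.2066]
tcp_rot: [0.992, -0.128, 0.002, -0.001]
contact_force: [1.6, -0.6, 3.4]
opening: 0.128
finger_force: 59.7
```

View pics/m3.png

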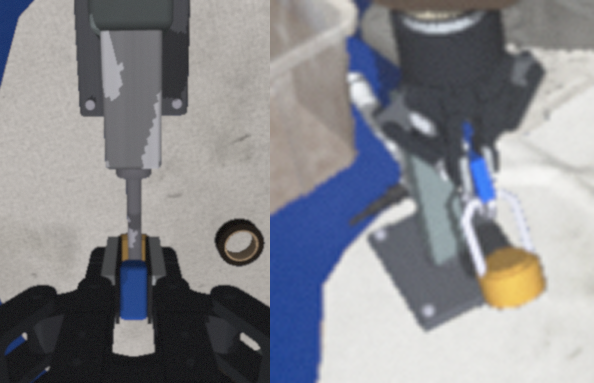

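The weight looks upright. The loop is over the hook, with the shaft at (134,210) passing under the tab at (133,290). The upward force is unexpected, so I'll hold and read again.

```bash
python3 -m inch '[{"slide":[0,0,0],"turn":0,"grip":0.8},{"slide":[0,0,0],"turn":0,"grip":0.8},{"slide":[0,0,0],"turn":0,"grip":0.8},{"slide":[0,0,0],"turn":0,"grip":0.8}]'; python3 - <<'E'
from h import *
print(ctrl.get_state()["wrist_torque"])
c,im,dp=load("w3"); s=ctrl.get_state();M=R.from_quat(s["tcp_rot"]).as_matrix();e=np.array(s["eef_pos"])
m=cv2.inRange(cv2.cvtColor(im,cv2.COLOR_RGB2HSV),(100,120,70),(125,255,255))
q=np.argwhere(m>0)[:,::-1]; q=q[(abs(q[:,0]-262)<25)&(q[:,1]>200)&(q[:,1]<340)]; t=(withdepth(c,q,dp)-e)@M
print("tab",np.percentile(t,[3,50,97],axis=0).round(4))
for r in range(170,270,8):
    u=np.arange(240,285); P=withdepth(c,[(x,r) for x in u],dp); tt=(P-e)@M
    k=(P[:,2]>.12); print(r,u[k].min() if k.any() else 0,u[k].max() if k.any() else 0,tt[k].mean(0).round(4),P[k,2].mean().round(4), im[r,262])
E
```

```text
time: 7.9
eef_pos: [0.5714, 0.2294, 0.2068]
tcp_rot: [0.992, -0.128, 0.002, -0.001]
contact_force: [2.8, -1.0, 5.4]
opening: 0.127
finger_force: 60.0
[-0.10737454 -0.3993941   0.06146967]
tab [[-0.0102 -0.0051 -0.0306]
 [-0.0011 -0.0002 -0.0266]
 [ 0.0077  0.0051 -0.0217]]
170 246 281 [0.0409 0.0002 0.0113] 0.1957 [102 101 108]
178 250 276 [ 0.037  -0.0001  0.0107] 0.1963 [ 96  95 100]
186 256 271 [0.0317 0.0001 0.0151] 0.1918 [100  99 105]
194 256 271 [0.0275 0.0001 0.0151] 0.1918 [100  98 104]
202 257 271 [0.0233 0.0004 0.015 ] 0.1919 [ 99  97 104]
210 257 275 [0.0227 0.0003 0.0053] 0.2016 [101  98 104]
218 257 271 [0.0133 0.0004 0.0181] 0.1887 [83 82 87]
226 258 271 [0.0056 0.0007 0.0251] 0.1818 [82 81 85]
234 250 277 [-0.0094  0.      0.0466] 0.1601 [152 152 161]
242 240 284 [ 0.001  -0.0006  0.0148] 0.192 [146 145 153]
250 240 284 [ 0.0005 -0.0007  0.007 ] 0.1998 [ 97  95 101]
258 240 284 [-0.0037 -0.0006  0.0064] 0.2004 [91 90 96]
266 240 284 [ 0.0097 -0.0005 -0.0241] 0.2309 [22 40 71]
```

```bash
python3 - <<'E'
from h import *
c,im,dp=grab("wrist","w4"); s=ctrl.get_state();M=R.from_quat(s["tcp_rot"]).as_matrix();e=np.array(s["eef_pos"])
for u in(248,257,264,270,280):
  print("col",u)
  for r in range(222,275,4):
    P=withdepth(c,[(u,r)],dp);t=((P-e)@M)[0]; print(r,(t*1000).round(1),"z",P[0,2].round(4),im[r,u],end=" | ")
  print()
v=np.abs(np.asarray(load("w2")[0][2])[:3,3]); print(v)
cs,ims,ds=grab("scene","s4")
q=np.argwhere(np.ones((384,512)))[:,::-1];p=withdepth(cs,q,ds)
h=cv2.cvtColor(ims,cv2.COLOR_RGB2HSV).reshape(-1,3);rgb=ims.reshape(-1,3)
near=(abs(p[:,0]-.57)<.06)&(abs(p[:,1]-.23)<.06)&(p[:,2]>.08)
bl=near&(h[:,0]>100)&(h[:,0]<125)&(h[:,1]>120); br=near&(h[:,0]>12)&(h[:,0]<25)&(h[:,1]>120)
for n,k in(("blue",bl),("brass",br)):
    t=(p[k]-e)@M; print(n,k.sum(),q[k].mean(0),np.percentile(t,[3,50,97],axis=0).round(4).tolist())
E
```

```text
col 248
222 [-70.2 -17.9 205.7] z 0.0008 [186 181 178] | 226 [-76.2 -18.1 208.1] z -0.0016 [182 177 173] | 230 [-80.6 -18.1 206.6] z -0.0002 [187 183 178] | 234 [-86.3 -18.3 207.8] z -0.0013 [183 178 174] | 238 [12.5 -7.3 -5.6] z 0.2124 [48 49 50] | 242 [12.2 -7.2 -9. ] z 0.2158 [40 39 40] | 246 [ 12.5  -7.  -13.4] z 0.2202 [32 31 34] | 250 [ 12.   -6.9 -16.2] z 0.223 [29 31 31] | 254 [ 12.4  -6.7 -20.3] z 0.2272 [25 26 28] | 258 [ 12.7  -6.5 -24.2] z 0.2311 [22 24 26] | 262 [ 12.2  -6.4 -26.4] z 0.2333 [19 17 19] | 266 [ 12.2  -6.3 -29.6] z 0.2364 [21 24 20] | 270 [ 12.8  -6.1 -33.3] z 0.2402 [24 22 25] | 274 [ 12.1  -6.  -35.1] z 0.242 [25 24 25] | 
col 257
222 [-71.   -7.6 207.5] z -0.001 [148 145 146] | 226 [-76.   -7.7 207.5] z -0.001 [166 163 163] | 230 [-80.7  -7.7 206.7] z -0.0002 [179 176 173] | 234 [-19.2  -4.7  65.7] z 0.141 [95 81 63] | 238 [-20.6  -4.7  62.4] z 0.1443 [106  87  63] | 242 [-22.2  -4.6  59.5] z 0.1472 [128 105  69] | 246 [-25.1  -4.7  59.3] z 0.1474 [137 108  69] | 250 [-27.3  -4.6  57.7] z 0.149 [136 109  69] | 254 [-29.9  -4.7  57. ] z 0.1497 [134 107  6
[... 1761 characters left out ...]
71 71 72] | 242 [12.5  7.1 -9.7] z 0.2165 [69 68 71] | 246 [ 12.5   6.9 -13.4] z 0.2203 [64 64 65] | 250 [ 12.4   6.7 -17. ] z 0.2238 [58 59 60] | 254 [ 12.5   6.5 -20.5] z 0.2273 [56 56 57] | 258 [ 12.2   6.4 -23.3] z 0.2301 [41 41 42] | 262 [ 12.7   6.2 -27.3] z 0.2342 [34 33 36] | 266 [ 11.9   6.1 -29.1] z 0.2359 [28 24 28] | 270 [ 12.1   6.  -32.3] z 0.2392 [28 29 29] | 274 [ 12.2   5.8 -35.2] z 0.242 [27 25 28] | 
[0.5422127  0.22960561 0.39979688]
blue 86 [160.96511628 229.60465116] [[-0.0247, -0.008, -0.0336], [-0.0177, -0.0023, -0.0206], [0.0007, 0.0028, -0.0039]]
brass 213 [169.29107981 262.84507042] [[-0.0652, -0.0251, 0.0449], [-0.0548, -0.0096, 0.0514], [-0.0281, 0.0129, 0.0684]]
```

The depth shows the weight has pivoted about 30° in the pads, with its body swung toward -x, so the bar is resting on the inner shoulder of the hook tip. I'll raise it, ease the grip so it hangs plumb, and measure again.

```bash
python3 -m inch '[{"slide":[0,0,-1],"turn":0,"grip":0.8},{"slide":[0,0,-2],"turn":0,"grip":0.8},{"slide":[0,0,-3],"turn":0,"grip":0.8},{"slide":[0,0,-3],"turn":0,"grip":0.8},{"slide":[0,0,-3],"turn":0,"grip":0.8}]'; cat > tilt.py <<'E'
from h import *
def tilt(tag,e,M):
    c,im,dp=load(tag); h=cv2.cvtColor(im,cv2.COLOR_RGB2HSV)
    for n,m in(("blue",cv2.inRange(h,(100,120,50),(125,255,255))),("brass",cv2.inRange(h,(10,90,50),(25,255,255)))):
        q=np.argwhere(m>0)[:,::-1]; q=q[(abs(q[:,0]-263)<40)&(q[:,1]>160)&(q[:,1]<335)]
        p=withdepth(c,q,dp); t=(p-e)@M; t=t[(t[:,2]<.11)]
        if len(t)<20: continue
        # extents along tool x at centre
        print(tag,n,len(t),"x,z pctl",np.percentile(t[:,[0,2]],[2,25,50,75,98],axis=0).round(3).tolist())
        tp=t[abs(t[:,1])<.02]; A=np.c_[tp[:,:2],np.ones(len(tp))]; print("   plane fit dz/dx",np.linalg.lstsq(A,tp[:,2],rcond=None)[0].round(3))
if __name__=="__main__":
    import sys
    if len(sys.argv)>1: grab("wrist",sys.argv[1])
    s=ctrl.get_state();M=R.from_quat(s["tcp_rot"]).as_matrix();e=np.array(s["eef_pos"])
    if len(sys.argv)>1: tilt(sys.argv[1],e,M)
    else:
        tilt("w2",np.array([.4659,.2493,.2586]),R.from_quat([.992,-.128,-.001,0]).as_matrix())
E
python3 tilt.py; python3 tilt.py w5
python3 -m inch '[{"slide":[0,0,0],"turn":0,"grip":0.8},{"slide":[0,0,0],"turn":0,"grip":0.8},{"slide":[0,0,0],"turn":0,"grip":0.8},{"slide":[0,0,0],"turn":0,"grip":0.8},{"slide":[0,0,0],"turn":0,"grip":0.8}]' 30; python3 tilt.py w6
```

```text
time: 8.5
eef_pos: [0.5697, 0.2292, 0.2343]
tcp_rot: [0.992, -0.128, -0.0, -0.0]
contact_force: [-0.9, -0.4, -3.6]
opening: 0.13
finger_force: 59.0
w2 blue 2052 x,z pctl [[-0.012, -0.028], [-0.003, -0.027], [0.006, -0.026], [0.008, -0.018], [0.009, 0.001]]
   plane fit dz/dx [ 0.174  0.024 -0.022]
w2 brass 3604 x,z pctl [[-0.017, 0.059], [-0.005, 0.061], [0.005, 0.061], [0.014, 0.064], [0.022, 0.081]]
   plane fit dz/dx [-0.136 -0.005  0.062]
w5 blue 1544 x,z pctl [[-0.011, -0.031], [-0.006, -0.029], [-0.001, -0.027], [0.004, -0.025], [0.007, -0.009]]
   plane fit dz/dx [-0.347  0.025 -0.027]
w5 brass 310 x,z pctl [[-0.032, -0.014], [-0.027, 0.004], [-0.022, 0.057], [-0.004, 0.06], [0.013, 0.065]]
   plane fit dz/dx [-1.849  0.024  0.011]
time: 9.05
eef_pos: [0.57, 0.2291, 0.2342]
tcp_rot: [0.992, -0.128, -0.0, 0.0]
contact_force: [0.5, 0.2, -4.1]
opening: 0.128
finger_force: 59.0
w6 blue 1544 x,z pctl [[-0.011, -0.031], [-0.006, -0.029], [-0.001, -0.026], [0.004, -0.024], [0.007, -0.008]]
   plane fit dz/dx [ 0.118  0.01  -0.026]
w6 brass 312 x,z pctl [[-0.033, -0.014], [-0.028, 0.035], [-0.023, 0.058], [-0.015, 0.061], [0.013, 0.066]]
   plane fit dz/dx [-1.823  0.035  0.012]
```

```bash
python3 -m inch '[{"slide":[0,0,0],"turn":0,"grip":0.9},{"slide":[0,0,0],"turn":0,"grip":0.9},{"slide":[0,0,0],"turn":0,"grip":0.9},{"slide":[0,0,0],"turn":0,"grip":0.9},{"slide":[0,0,0],"turn":0,"grip":0.9},{"slide":[0,0,0],"turn":0,"grip":0.9}]' 20; python3 - <<'E'
from h import *
import tilt
c,im,dp=grab("wrist","w7");s=ctrl.get_state();M=R.from_quat(s["tcp_rot"]).as_matrix();e=np.array(s["eef_pos"])
tilt.tilt("w7",e,M)
cs,ims,ds=grab("scene","s7")
w=cv2.resize(im[150:345,190:340],(460,598),interpolation=cv2.INTER_CUBIC)
a=cv2.resize(ims[190:290,115:170+2],(340,598),interpolation=cv2.INTER_CUBIC)
a=cv2.resize(ims[185:285,120:195],(340,598)[0:2],interpolation=cv2.INTER_CUBIC)
cv2.imwrite("pics/m7.png",np.hstack([w,a])[:,:,::-1])
E
```

```text
time: 9.7
eef_pos: [0.57, 0.2291, 0.2343]
tcp_rot: [0.992, -0.128, 0.0, 0.0]
contact_force: [-0.0, 0.5, -3.1]
opening: 0.131
finger_force: 59.0
w7 blue 1550 x,z pctl [[-0.011, -0.031], [-0.006, -0.029], [-0.001, -0.026], [0.004, -0.024], [0.007, -0.008]]
   plane fit dz/dx [-0.418  0.023 -0.027]
w7 brass 312 x,z pctl [[-0.033, -0.013], [-0.028, 0.006], [-0.023, 0.058], [-0.006, 0.06], [0.013, 0.066]]
   plane fit dz/dx [-1.83   0.029  0.012]
```

View pics/m7.png

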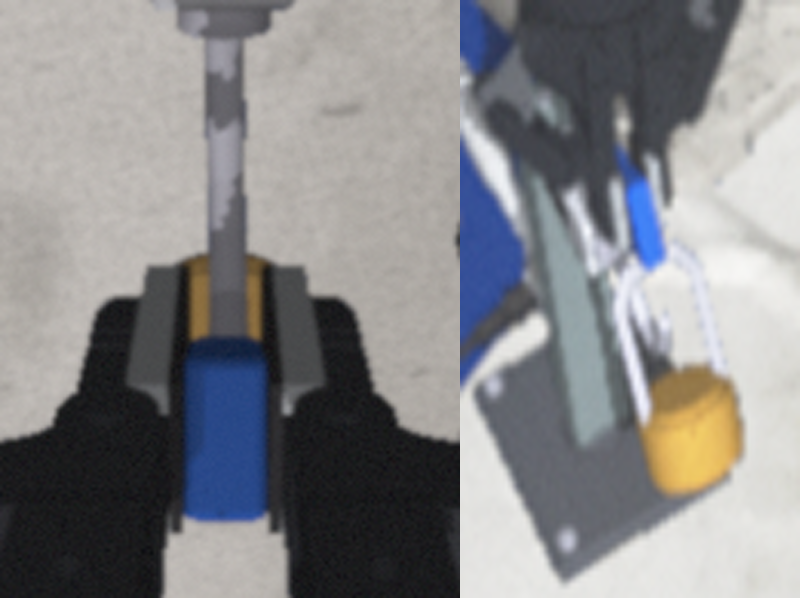

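The weight hangs about 22° tilted, held rigidly, with its bar about 16 mm toward -x of the pads. I'll shift +x by 1.2 cm and then lower it onto the saddle.

```bash
python3 -m inch '[{"slide":[0.4,0,0],"turn":0,"grip":0.9},{"slide":[0.8,0,0],"turn":0,"grip":0.9},{"slide":[1.2,0,0],"turn":0,"grip":0.9},{"slide":[1.2,0,0],"turn":0,"grip":0.9},{"slide":[1.2,0,0],"turn":0,"grip":0.9},{"slide":[1.2,0,0.7],"turn":0,"grip":0.9},{"slide":[1.2,0,1.4],"turn":0,"grip":0.9},{"slide":[1.2,0,2.1],"turn":0,"grip":0.9},{"slide":[1.2,0,2.8],"turn":0,"grip":0.9},{"slide":[1.2,0,3.4],"turn":0,"grip":0.9},{"slide":[1.2,0,3.4],"turn":0,"grip":0.9},{"slide":[1.2,0,3.4],"turn":0,"grip":0.9}]'; python3 -m inch '[{"slide":[0,0,0.3],"turn":0,"grip":0.9},{"slide":[0,0,0.6],"turn":0,"grip":0.9},{"slide":[0,0,0.9],"turn":0,"grip":0.9},{"slide":[0,0,0.9],"turn":0,"grip":0.9},{"slide":[0,0,0.9],"turn":0,"grip":0.9},{"slide":[0,0,0.9],"turn":0,"grip":0.9}]'; python3 tilt.py w8
```

```text
time: 11.0
eef_pos: [0.5815, 0.2261, 0.2001]
tcp_rot: [0.992, -0.128, -0.0, 0.0]
contact_force: [-0.2, -0.2, -2.7]
opening: 0.129
finger_force: 58.9
time: 11.6
eef_pos: [0.5817, 0.2261, 0.1915]
tcp_rot: [0.992, -0.128, 0.0, -0.0]
contact_force: [0.4, -0.3, -3.6]
opening: 0.128
finger_force: 58.9
w8 blue 1556 x,z pctl [[-0.011, -0.031], [-0.006, -0.029], [-0.001, -0.026], [0.004, -0.024], [0.007, -0.008]]
   plane fit dz/dx [-0.142  0.01  -0.026]
w8 brass 239 x,z pctl [[-0.033, -0.013], [-0.028, -0.001], [-0.022, 0.057], [0.004, 0.06], [0.012, 0.066]]
   plane fit dz/dx [-1.815  0.115  0.011]
```

Bar now about 0.1865, well inside the hook (tip 0.208), with no contact yet. I'll lower in small steps until it takes the load.

```bash
python3 -m inch '[{"slide":[0,0,0.1],"turn":0,"grip":0.9},{"slide":[0,0,0.2],"turn":0,"grip":0.9},{"slide":[0,0,0.2],"turn":0,"grip":0.9},{"slide":[0,0,0.2],"turn":0,"grip":0.9}]'; python3 -m inch '[{"slide":[0,0,0.1],"turn":0,"grip":0.9},{"slide":[0,0,0.2],"turn":0,"grip":0.9},{"slide":[0,0,0.2],"turn":0,"grip":0.9},{"slide":[0,0,0.2],"turn":0,"grip":0.9}]'
```

```text
time: 12.05
eef_pos: [0.5816, 0.2261, 0.1897]
tcp_rot: [0.992, -0.128, 0.0, -0.0]
contact_force: [-1.3, -0.5, -1.3]
opening: 0.127
finger_force: 59.1
time: 12.45
eef_pos: [0.582, 0.2262, 0.1892]
tcp_rot: [0.992, -0.128, 0.001, -0.0]
contact_force: [-3.9, -0.3, 4.8]
opening: 0.128
finger_force: 60.3
```

```bash
python3 -m inch '[{"slide":[0,0,-0.2],"turn":0,"grip":0.9},{"slide":[0,0,-0.2],"turn":0,"grip":0.9},{"slide":[0,0,-0.2],"turn":0,"grip":1.6},{"slide":[0,0,-0.2],"turn":0,"grip":2.2},{"slide":[0,0,-0.2],"turn":0,"grip":2.5},{"slide":[0,0,-0.2],"turn":0,"grip":2.5},{"slide":[0,0,-0.2],"turn":0,"grip":2.5},{"slide":[0,0,-0.2],"turn":0,"grip":2.5},{"slide":[0,0,-0.2],"turn":0,"grip":2.5},{"slide":[0,0,-0.2],"turn":0,"grip":2.5}]'; python3 - <<'E'
from h import *
import tilt
c,im,dp=grab("wrist","w9");s=ctrl.get_state();M=R.from_quat(s["tcp_rot"]).as_matrix();e=np.array(s["eef_pos"])
tilt.tilt("w9",e,M)
cs,ims,ds=grab("scene","s9")
w=cv2.resize(im[150:345,190:340],(460,598),interpolation=cv2.INTER_CUBIC)
a=cv2.resize(ims[185:285,120:195],(340,598),interpolation=cv2.INTER_CUBIC)
cv2.imwrite("pics/m9.png",np.hstack([w,a])[:,:,::-1])
E
```

```text
time: 13.45
eef_pos: [0.5816, 0.226, 0.1893]
tcp_rot: [0.992, -0.128, 0.0, 0.0]
contact_force: [-0.7, -0.5, 0.5]
opening: 0.29
finger_force: 0.0
w9 blue 1964 x,z pctl [[-0.02, -0.031], [-0.011, -0.03], [-0.003, -0.028], [-0.002, -0.016], [-0.0, -0.001]]
   plane fit dz/dx [-0.259 -0.018 -0.024]
w9 brass 1588 x,z pctl [[-0.025, -0.0], [-0.015, 0.058], [-0.006, 0.059], [0.0, 0.06], [0.012, 0.063]]
   plane fit dz/dx [-0.765  0.033  0.051]
```

View pics/m9.png

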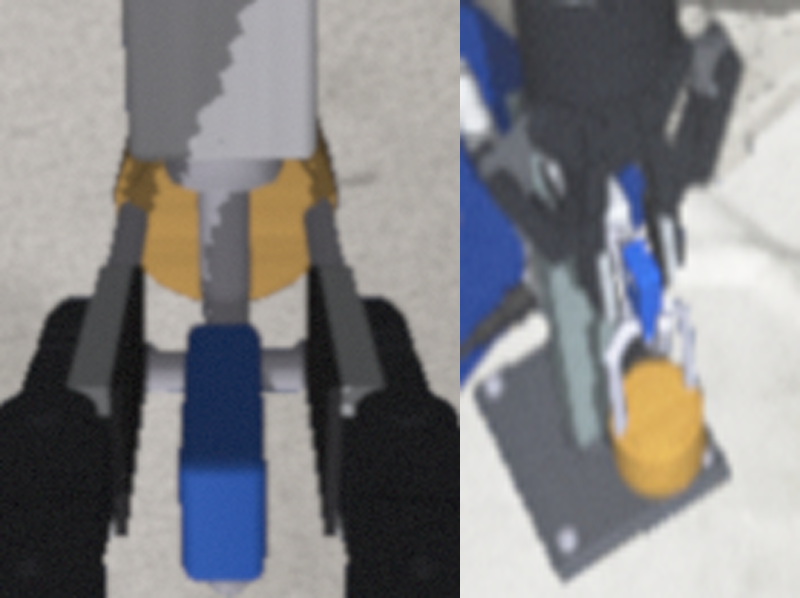

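The weight hangs upright with its bar across the hook (bar at about (230,370) in the left crop, hook tip behind the tab at (222,585)). It is released and clear between the fingers. Next I'll retract upward and go over the stylus.

```bash
python3 -m inch '[{"slide":[0,0,-1],"turn":0,"grip":2.5},{"slide":[0,0,-2.5],"turn":0,"grip":2.5},{"slide":[0,0,-5],"turn":0,"grip":2.5},{"slide":[0,0,-8],"turn":0,"grip":2.5},{"slide":[0,0,-11],"turn":0,"grip":4},{"slide":[0,0,-11],"turn":0,"grip":5},{"slide":[-1,3,-11],"turn":0,"grip":5},{"slide":[-2.2,7,-11],"turn":0,"grip":5},{"slide":[-3.5,11,-10],"turn":0,"grip":5},{"slide":[-4.7,15,-9],"turn":0,"grip":5},{"slide":[-5.9,19,-8],"turn":0,"grip":5},{"slide":[-7,22.5,-7],"turn":0,"grip":5},{"slide":[-7.5,24.3,-6],"turn":0,"grip":5},{"slide":[-7.5,24.3,-6],"turn":0,"grip":5},{"slide":[-7.5,24.3,-6],"turn":0,"grip":5},{"slide":[-7.5,24.3,-6],"turn":0,"grip":5}]'; python3 - <<'E'
from h import *
c,im,dp=grab("wrist","w10");grab("top","t10");s=ctrl.get_state();M=R.from_quat(s["tcp_rot"]).as_matrix();e=np.array(s["eef_pos"])
m=cv2.inRange(cv2.cvtColor(im,cv2.COLOR_RGB2HSV),(3,150,80),(18,255,255))
n,l,st,ce=cv2.connectedComponentsWithStats(m)
for i in range(1,n):
    if st[i,4]>60:
        q=np.argwhere(l==i)[:,::-1]; p=withdepth(c,q,dp); zt=np.percentile(p[:,2],95); k=p[:,2]>zt-.006
        P=onplane(c,q[k],.120); print(ce[i],st[i],"ztop",zt,"mean plane.12",P.mean(0).round(4),"ext",np.ptp(P,axis=0).round(4),"depth mean",p[k].mean(0).round(4))
        mc,r=cv2.minEnclosingCircle(q[k].astype(np.float32)); C=onplane(c,[mc],.12)[0]; print(" circ",mc,r,C.round(4),"tool",((C-e)@M).round(4))
        ct,it,_=load("top0"); print("tri top",tri(c,mc,ct,(231.5,227.3)))
print(e)
# weight still hung?
ct,it,dt=load("t10"); mm=cv2.inRange(cv2.cvtColor(it,cv2.COLOR_RGB2HSV),(100,120,60),(125,255,255)); q=np.argwhere(mm>0)[:,::-1];p=withdepth(ct,q,dt);k=(abs(p[:,0]-.57)<.03)&(abs(p[:,1]-.228)<.03)&(p[:,2]>.1);print("tab",k.sum(),p[k].mean(0) if k.any() else 0, p[k][:,2].max() if k.any() else 0)
E
```

```text
time: 15.15
eef_pos: [0.4483, 0.0106, 0.2503]
tcp_rot: [0.992, -0.127, 0.001, -0.0]
contact_force: [0.2, -0.8, -0.1]
opening: 0.584
finger_force: 0.0
[268.0974359  174.05128205] [260 160  18  28 390] ztop 0.11967288154385726 mean plane.12 [0.4499 0.0059 0.12  ] ext [0.021  0.0148 0.    ] depth mean [0.4503 0.0058 0.1218]
 circ (268.0, 175.0833282470703) 12.083438873291016 [0.453  0.0055 0.12  ] tool [0.0058 0.0038 0.1301]
tri top (array([0.44691096, 0.00597638, 0.09657921]), np.float64(0.0016471324849309508))
[0.44821879 0.01070607 0.25009593]
tab 32 [0.56687067 0.22642238 0.21490986] 0.229029003190099
```

```bash
python3 -m inch '[{"slide":[0.2,0.4,3],"turn":0,"grip":5},{"slide":[0.2,0.4,7],"turn":0,"grip":5},{"slide":[0.2,0.4,11],"turn":0,"grip":5},{"slide":[0.2,0.4,15],"turn":0,"grip":5},{"slide":[0.2,0.4,17.4],"turn":0,"grip":5},{"slide":[0.2,0.4,17.4],"turn":0,"grip":5},{"slide":[0.2,0.4,17.4],"turn":0,"grip":5},{"slide":[0.2,0.4,17.4],"turn":0,"grip":5},{"slide":[0.2,0.4,17.4],"turn":0,"grip":5}]'; python3 -m inch '[{"slide":[0,0,0],"turn":0,"grip":3.5},{"slide":[0,0,0],"turn":0,"grip":2.5},{"slide":[0,0,0],"turn":0,"grip":1.2},{"slide":[0,0,0],"turn":0,"grip":1.2},{"slide":[0,0,0],"turn":0,"grip":1.2},{"slide":[0,0,0],"turn":0,"grip":1.2},{"slide":[0,0,0],"turn":0,"grip":1.2}]' 80
```

```text
time: 16.15
eef_pos: [0.4501, 0.0054, 0.0774]
tcp_rot: [0.992, -0.128, 0.002, 0.0]
contact_force: [0.7, -0.0, 0.3]
opening: 0.587
finger_force: 0.0
time: 16.85
eef_pos: [0.4488, 0.0055, 0.076]
tcp_rot: [0.992, -0.128, 0.0, 0.0]
contact_force: [-0.6, 0.2, 5.1]
opening: 0.167
finger_force: 77.8
```

```bash
python3 -m inch '[{"slide":[0,0,-1],"turn":0,"grip":1.2},{"slide":[0,0,-3],"turn":0,"grip":1.2},{"slide":[0,0,-6],"turn":0,"grip":1.2},{"slide":[0,0,-9],"turn":0,"grip":1.2},{"slide":[0,0,-11],"turn":0,"grip":1.2},{"slide":[2,1.5,-11],"turn":0,"grip":1.2},{"slide":[4.5,3.5,-11],"turn":0,"grip":1.2},{"slide":[7,5.5,-11],"turn":0,"grip":1.2},{"slide":[9,6.7,-11],"turn":0,"grip":1.2},{"slide":[9.4,7.1,-11],"turn":0,"grip":1.2},{"slide":[9.4,7.1,-11],"turn":0,"grip":1.2},{"slide":[9.4,7.1,-11],"turn":0,"grip":1.2},{"slide":[9.4,7.1,-11],"turn":0,"grip":1.2},{"slide":[9.4,7.1,-11],"turn":0,"grip":1.2},{"slide":[9.4,7.1,-11],"turn":0,"grip":1.2}]'; cat > port.py <<'E'
from h import *
import sys
tag=sys.argv[1]; c,im,dp=grab("wrist",tag);s=ctrl.get_state();M=R.from_quat(s["tcp_rot"]).as_matrix();e=np.array(s["eef_pos"])
h=cv2.cvtColor(im,cv2.COLOR_RGB2HSV); m=cv2.inRange(h,(40,80,40),(90,255,255))
n,l,st,ce=cv2.connectedComponentsWithStats(m)
for i in range(1,n):
    if st[i,4]>60:
        q=np.argwhere(l==i)[:,::-1]; p=withdepth(c,q,dp); P=onplane(c,q,.048)
        mc,r=cv2.minEnclosingCircle((P[:,:2]*1000).astype(np.float32)); mc=np.array([*mc,48])/1000
        k=abs(p[:,2]-.048)<.006
        print("green",ce[i].round(1),st[i],"z",np.percentile(p[:,2],[5,50,95]).round(4),"circ mm",mc.round(4),round(r,1),"tool",((mc-e)@M).round(4))
m=cv2.inRange(h,(3,150,60),(18,255,255))
q=np.argwhere(m>0)[:,::-1]; p=withdepth(c,q,dp);t=(p-e)@M;k=(abs(t[:,1])<.03)&(t[:,2]<.08);print("handle tool pct",np.percentile(t[k],[2,50,98],axis=0).round(4).tolist())
# steel tip: pixels high above box in tool cyl
v,u=np.mgrid[0:384,0:512];px=np.c_[u.ravel(),v.ravel()];p=withdepth(c,px,dp);t=(p-e)@M
k=(abs(t[:,0])<.02)&(abs(t[:,1])<.015)&(t[:,2]>.0)&(t[:,2]<.085)&~(m.ravel()>0)
for a in np.arange(0,.085,.008):
    kk=k&(t[:,2]>=a)&(t[:,2]<a+.008)
    if kk.any(): print(round(a,3),kk.sum(),t[kk].mean(0).round(4),np.ptp(t[kk,1]).round(4))
print(e)
E
python3 port.py w11
```

```text
time: 18.35
eef_pos: [0.5211, -0.0863, 0.1855]
tcp_rot: [0.992, -0.127, 0.0, -0.0]
contact_force: [-0.1, 0.1, -0.4]
opening: 0.172
finger_force: 77.9
green [282.5  25.5] [ 225    0  121   62 4287] z [0.0466 0.0479 0.0491] circ mm [ 0.6378 -0.1341  0.048 ] 46.8 tool [0.1248 0.0166 0.1375]
green [262.2 101.6] [247  86  31  33 397] z [0.0454 0.0468 0.0479] circ mm [ 0.5854 -0.1018  0.048 ] 13.3 tool [ 0.0661 -0.0014  0.1375]
green [262.  101.1] [256  94  13  15 159] z [0.0285 0.0296 0.031 ] circ mm [ 0.5861 -0.102   0.048 ] 5.9 tool [ 0.0668 -0.0014  0.1375]
handle tool pct [[-0.0051, -0.0074, -0.0434], [0.0059, -0.0006, -0.0338], [0.0081, 0.0064, 0.0181]]
0.0 78 [0.0063 0.0003 0.0039] 0.0144
0.008 128 [ 0.006  -0.0001  0.0119] 0.0153
0.016 55 [0.0055 0.0004 0.0196] 0.0151
0.024 17 [ 0.0057 -0.0006  0.0251] 0.0132
0.032 25 [ 0.0024 -0.0002  0.0383] 0.0054
0.04 53 [ 0.0021 -0.0006  0.0439] 0.0068
0.048 52 [ 0.0021 -0.0005  0.0519] 0.0064
0.056 42 [ 0.0021 -0.0005  0.0598] 0.0066
0.064 34 [ 0.0021 -0.0004  0.0671] 0.0062
[ 0.52114312 -0.08644964  0.1854731 ]
```

View pics/w11.png

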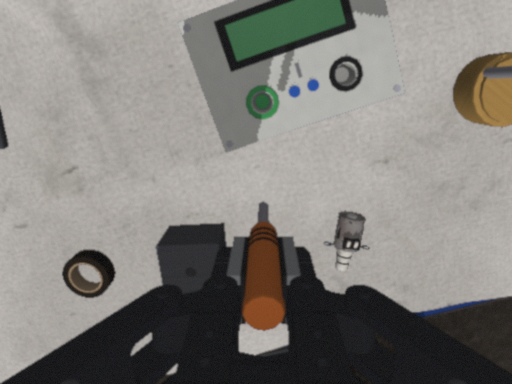

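The picture shows the green collar at (262,101) with its button centred in it, the black collar at (345,73), and the stylus held plumb with its steel tip at (263,208). Next I'll move over the port and come down to the mouth.

```bash
python3 -m inch '[{"slide":[1.5,-0.1,0],"turn":0,"grip":1.2},{"slide":[3.5,-0.1,0],"turn":0,"grip":1.2},{"slide":[5.5,-0.1,0],"turn":0,"grip":1.2},{"slide":[6.7,-0.1,0],"turn":0,"grip":1.2},{"slide":[6.7,-0.1,0],"turn":0,"grip":1.2},{"slide":[6.7,-0.1,1],"turn":0,"grip":1.2},{"slide":[6.7,-0.1,3],"turn":0,"grip":1.2},{"slide":[6.7,-0.1,4.5],"turn":0,"grip":1.2},{"slide":[6.7,-0.1,5.2],"turn":0,"grip":1.2},{"slide":[6.7,-0.1,5.2],"turn":0,"grip":1.2},{"slide":[6.7,-0.1,5.2],"turn":0,"grip":1.2},{"slide":[6.7,-0.1,5.2],"turn":0,"grip":1.2},{"slide":[6.7,-0.1,5.2],"turn":0,"grip":1.2},{"slide":[6.7,-0.1,5.2],"turn":0,"grip":1.2}]'; python3 port.py w12; python3 - <<'E'
from h import *
# collar centre from outer ring via ray/plane, per scene camera too
c,im,dp=grab("scene","s12")
m=cv2.inRange(cv2.cvtColor(im,cv2.COLOR_RGB2HSV),(40,60,40),(90,255,255)); q=np.argwhere(m>0)[:,::-1]; P=onplane(c,q,.048); k=np.hypot(P[:,0]-.585,P[:,1]+.102)<.02; print("scene collar",k.sum(),P[k].mean(0) if k.any() else 0)
E
```

```text
time: 19.8
eef_pos: [0.5868, -0.103, 0.1341]
tcp_rot: [0.992, -0.128, 0.001, 0.0]
contact_force: [0.9, -0.2, -1.6]
opening: 0.164
finger_force: 77.9
green [289.4 117.2] [ 220   76  138   83 5711] z [0.0468 0.048  0.0491] circ mm [ 0.6388 -0.134   0.048 ] 47.3 tool [0.0582 0.0168 0.086 ]
green [262.4 196.1] [245 183  36  33 581] z [0.0294 0.0465 0.0478] circ mm [ 0.5861 -0.1017  0.048 ] 13.3 tool [-0.001  -0.0011  0.0859]
handle tool pct [[-0.0051, -0.0073, -0.0436], [0.0061, -0.0005, -0.0337], [0.0083, 0.0064, 0.0178]]
0.0 71 [0.0065 0.0006 0.0036] 0.0143
0.008 117 [0.0062 0.0002 0.012 ] 0.0153
0.016 54 [0.0053 0.0002 0.02  ] 0.0151
0.024 16 [0.006  0.0008 0.0251] 0.0133
0.032 24 [ 0.0027 -0.0005  0.0378] 0.0059
0.04 58 [ 0.0023 -0.0004  0.0439] 0.0068
0.048 48 [ 0.0022 -0.0004  0.0521] 0.0064
0.056 46 [ 0.0024 -0.0004  0.06  ] 0.0066
0.064 29 [ 0.0024 -0.0001  0.0672] 0.0061
[ 0.58669814 -0.10299233  0.13391195]
scene collar 24 [ 0.58104169 -0.09802439  0.048     ]
```

```bash
python3 -m inch '[{"slide":[0,0,0.8],"turn":0,"grip":1.2},{"slide":[0,0,1.6],"turn":0,"grip":1.2},{"slide":[0,0,2.2],"turn":0,"grip":1.2},{"slide":[0,0,2.7],"turn":0,"grip":1.2},{"slide":[0,0,2.9],"turn":0,"grip":1.2},{"slide":[0,0,2.9],"turn":0,"grip":1.2},{"slide":[0,0,2.9],"turn":0,"grip":1.2},{"slide":[0,0,2.9],"turn":0,"grip":1.2}]'; python3 -m inch '[{"slide":[0,0,0.2],"turn":0,"grip":1.2},{"slide":[0,0,0.4],"turn":0,"grip":1.2},{"slide":[0,0,0.6],"turn":0,"grip":1.2},{"slide":[0,0,0.6],"turn":0,"grip":1.2},{"slide":[0,0,0.6],"turn":0,"grip":1.2},{"slide":[0,0,0.6],"turn":0,"grip":1.2},{"slide":[0,0,0.6],"turn":0,"grip":1.2}]'
```

```text
time: 20.7
eef_pos: [0.5867, -0.103, 0.1048]
tcp_rot: [0.992, -0.128, 0.0, 0.0]
contact_force: [-0.3, -0.4, -0.4]
opening: 0.167
finger_force: 77.9
time: 21.4
eef_pos: [0.5868, -0.103, 0.0988]
tcp_rot: [0.992, -0.128, 0.001, 0.0]
contact_force: [-0.1, 0.2, 4.2]
opening: 0.166
finger_force: 78.0
```

```bash
python3 -m inch '[{"slide":[0,0,0.1],"turn":0,"grip":1.2},{"slide":[0,0,0.2],"turn":0,"grip":1.2},{"slide":[0,0,0.2],"turn":0,"grip":1.2},{"slide":[0,0,0.2],"turn":0,"grip":1.2},{"slide":[0,0,0.2],"turn":0,"grip":1.2}]'
```

```text
time: 21.9
eef_pos: [0.5872, -0.1032, 0.0981]
tcp_rot: [0.992, -0.128, 0.001, 0.0]
contact_force: [-0.8, 0.7, 8.5]
opening: 0.161
finger_force: 78.2
```

```bash
python3 -m inch '[{"slide":[0,0,0.1],"turn":0,"grip":1.2},{"slide":[0,0,0.1],"turn":0,"grip":1.2},{"slide":[0,0,0.1],"turn":0,"grip":1.2},{"slide":[0,0,0.1],"turn":0,"grip":1.2}]'; python3 port.py w13 | grep -E "handle|green"; python3 - <<'E'
from h import *
c,it,dt=grab("top","t13")
mm=cv2.inRange(cv2.cvtColor(it,cv2.COLOR_RGB2HSV),(100,120,60),(125,255,255)); q=np.argwhere(mm>0)[:,::-1];p=withdepth(c,q,dt);k=(abs(p[:,0]-.57)<.03)&(abs(p[:,1]-.228)<.03)&(p[:,2]>.1);print("tab",k.sum(),p[k].mean(0),np.percentile(p[k,2],90)); print(ctrl.get_state()["contact_force"])
E
```

```text
time: 22.3
eef_pos: [0.5875, -0.1032, 0.098]
tcp_rot: [0.992, -0.128, 0.001, 0.0]
contact_force: [-1.7, 0.9, 11.4]
opening: 0.163
finger_force: 78.4
green [294.3 123.8] [ 212   76  163   96 7884] z [0.0468 0.048  0.0491] circ mm [ 0.6385 -0.1341  0.048 ] 47.1 tool [0.0571 0.0169 0.0501]
green [262.  212.8] [242 200  42  34 537] z [0.0447 0.0467 0.048 ] circ mm [ 0.5865 -0.1019  0.048 ] 13.3 tool [-0.0013 -0.001   0.05  ]
handle tool pct [[-0.005, -0.0073, -0.0435], [0.006, -0.0005, -0.0334], [0.0082, 0.0064, 0.0194]]
tab 31 [0.5672684  0.22636326 0.21506154] 0.22453145290851317
[-2.45197072  1.70597125 12.10019606]
```

The button is at its stop: the force rises to about 12 N with no more travel. The stylus has not slipped in the grip, and the weight still hangs on the hook. I'm handing in now.

```bash
python3 -c "
from plant import ctrl
print(ctrl.sign_off())"
```

```text
the job is handed in; nothing more can be done
None
```

The small weight hangs free on the load cell's hook, and I handed the job in with the stylus gripped and holding the green-collar button against its stop at about 12 N, roughly 22 s in by the robot's clock; sign-off returned no verdict.

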